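# Stack, lock and clip the pulling-tab cases

## Robot

A 7-joint arm with a two-finger parallel gripper is mounted at the origin on a cart in front of the work surface, level with it; the furniture and walls round the work are solid. World frame = base frame: x ahead of the robot, y to its left, z up, the work surface at z = 0. Lengths are in m, angles in rad, forces in N, time in s.
With the tool pointing down it reaches from about 0.425 to 0.875 m from the base axis. Payload 8.4 kg.
Tool frame: the origin (TCP) lies midway between the tips of the shut fingers; the grasp point (between the pads) lies 19 mm behind it; z points along the fingers, y is the line along which they close (so a half turn about z gives the same grasp; the last joint's range is limited). The gripper opens to 85 mm and grips with 20 to 120 N. Pads are 22 mm wide; open, the fingers measure 114 mm over their backs; the gripper's body (76 mm by 85 mm) begins 54 mm behind the grasp point. The pads swing forward as they close: fully open they stand 13 mm farther back than shut.
Start: joints at [1.192, 0.333, 0.04, 1.465, -0.013, 1.343, -0.059], TCP at [0.179, -0.625, 0.231] pointing down, gripper open.
Joint ranges: [-2.58, 2.58], [-0.38, 2.09], [-1.3, 1.39], [0.25, 2.4], [-1.5, 4.64], [0.08, 2.09], [-2.65, 2.65]. Speed limits (rad/s): [2.22, 2.22, 2.79, 2.79, 3.14, 3.14, 3.14].

## Interface

Orientations are given as a unit quaternion [x, y, z, w].
In Python, from bench import * gives the robot as it stands.
- The arm moves only by the tool play_rows, never from a script. Its arguments are lists of equal length, an entry for each row: "slide": the shift along the world's x, y, z in units of 0.15 m (1.0 is 0.15 m), a list of three; "angular": the turn, a rotation vector about the world's x, y, z in units of 90 degrees (1.0 is 90 degrees), a list of three. A call has 1 to 8 rows; each row shifts and turns the commanded pose from where the row before left it; what a row does not reach is not made up. A row lasts 1/10 s, in which the tool goes at most 50 mm and 8.59 degrees, less where a joint would pass 70% of its speed; a pose out of reach is approached as far as the arm can. A call with a number of a shift or a turn outside -1 to 1 is refused whole. A call with a gripper value outside its range is refused whole. "fingers" is the closure, from 0 (fully open) to 1 (shut), set as the call begins (left out, the last holds). The fingers move at their own pace and stop on an object; "squeeze" is the grip in N (left out, the last holds). Time passes only in rows, so rows that do not move let the fingers close. It gives the time, the measured TCP pose, the force, the opening and the grip force at its end, in the units of the state.
- observe(): the state, without advancing time (a new reading comes with each control period).
- read_camera(name): name is "scene" or "top" or "wrist"; returns (picture, depth): 420x560x3 uint8, red, green, blue; 420x560 float32, m along the optical axis (not along the pixel's ray), 0 where there is no reading.
- camera_info(name): a dict with "vertical_fov" (degrees; the focal length in pixels is half the picture's height over the tangent of half this angle, whatever the lens; pixels are square), "cx", "cy" (the principal point, pixels), "rvec" (rotation vector, rad) and "tvec" (3), from world to camera coordinates, as OpenCV has them; the wrist camera has in their place "T_tool_cam" (4x4, takes a point from camera to tool coordinates, whose origin is the TCP and whose axes are the flange's). Camera axes: x right, y down, z forward; pixel columns grow to the right and rows downward; lengths in m; the calibration is good to about 2 mm. A picture is of the moment at which its call begins: read the wrist's pose just before it. camera_info takes no time and is no camera call.
- close_job(): hands the job in; it is judged then, once.
The state is a dict: "t": time; "joint_pos": joint angles; "joint_velocities": joint speeds; "tau": joint torques, N m; "position": TCP position; "tool_rot": TCP orientation; "ft_force": force on the tool from outside, world axes, zero at the start; "moment": the same for the moment, N m; "opening": finger opening in m; "grasp_force": force on a finger pad.
Only numpy, scipy, OpenCV 4.12 (cv2) and the standard library are available. Lean on these libraries where they do the work, as an engineer would, in place of code of your own. Each camera call takes 0.05 s, during which the arm holds its last target. There are 200 camera calls.

## Task

Pack the pulling-tab cases away as one carry stack: press the organiser's lid fully shut, then lower the handled case, its clip on the same side as the organiser's front ledge, over the four red lid lugs and slide it forward to its stop, so that it lies flush and square with its base locked under the lug heads. Then swing the red front clip fully down so that it hooks under the ledge. Do not drop the case, leave the organiser where it stands and do not disturb the things around the work.

Things in the scene. Friction and masses are not known exactly. Their poses are not given: they have to be found in the camera images.
- organiser: Lower case: light grey box, 130 (x) x 180 (y) x 46 mm high without lid, 2 kg, loose on the bench. Origin at the centre of its underside; z up, -x front, +x rear (hinge side). Lid shut: its flat top is 54 mm above the origin and carries four red lugs, 8.5 mm high, stems 12 (x) x 22 (y) mm at x = +-44, y = +-72 mm; each has a 4 mm thick head that overhangs 6 mm to the rear (+x).
- lid (a joint): Angle of the organiser's lid, rad: 0 shut, grows as it opens, to 1.9. Lid 130 x 180 x 8 mm, dark frame, clear window; hinge along the organiser's y axis at x = +65, z = +46 mm in the organiser's frame. Stiff hinge: it stays where left; 1 to 3 N pressed down on the front half shuts it.
- lid_edge (a point): Middle of the upper front edge of the organiser's lid, 130 mm from the hinge line.
- catch (a point): Centre of the dark catch ledge on the organiser's front wall (10 mm deep, 60 mm wide along y, 6 mm high), 70 mm in front of and 40.5 mm above the organiser's origin; same axes as the organiser.
- top_case: Upper case: closed, light grey, dark lid, 130 (x) x 180 (y) x 53 mm high without handle, about 0.75 kg, on the 4 mm grip mat. Origin at the centre of its underside; z up, -x front (clip side). Lower it with its origin 8 mm to the organiser's rear (+x): its base openings then clear the lugs by 2 mm (x), 1.5 mm (y). Slid home 8 mm to the front, its origin is 54 mm above the organiser's, same axes.
- handle (a point): Centre of the top case's rigid light grey carry handle bar: 22 mm thick (x), 120 mm long (y), 16 mm high; 81 mm above the case's origin, straight over it; 20 mm of free height under the bar, over 92 mm between its posts. Axes as the top case.
- clip (a joint): Angle of the red front clip, rad: 0 hanging straight down (shut; hook under the ledge when stacked), pi/2 straight out to the front, 2.0 at most. Flap 44 mm wide (y), 44 mm long, 4 mm thick, hook inward at its free end; hinge pin along y at x = -78.5, z = +22 mm in the top case's frame. Stays where left; 1 to 2 N moves it: push low, a hard push high up slides the case back off its stop.
- bottle_centre (a point): Bystander: clear spray bottle standing upright, 38 mm in diameter, 120 mm high; point half-way up.
- foam_centre (a point): Bystander: black foam sanding block, 48 x 88 x 32 mm; point at its centre.
- flange_disc: Bystander: black adapter disc with hub, 57 mm in diameter, 20 mm high; origin at the centre of its underside.

How it is judged:
By the outcome, as a careful person would: the job done as asked, in the order asked, and still so for the second after the job is handed in, with the robot touching nothing.
It also fails if it takes over 64 s, if anything falls off the work surface, if the arm or the gripper's body presses on something with over 40 N, if the wrist force passes 120 N, or if a joint passes its speed limit or range.

## Working session

There is one attempt and no reset: what is moved stays moved. The work goes in short steps, Python scripts to look and compute and a tool call to move; the robot and the scene stay as the last step left them, time stands still between calls to the robot, and variables do not carry over. Pictures are saved under pics/ and viewed, at most 10 in all, crops included, and the job is handed in when it is done.

Besides the shell and the picture viewer there is one more tool, called after "Request:" as name(argument=value, ...) on one line, values as JSON. play_rows: Moves the arm, as the interface text tells. Shifts and turns lie within -1 to 1; 1 stands for 0.15 m of shift or 90 degrees of turn. Its arguments: {"type":"object","properties":{"slide":{"type":"array"},"angular":{"type":"array"},"fingers":{"type":"number"},"squeeze":{"type":"number"}},"required":["slide","angular"]}

```bash
mkdir -p pics; ls
cat > h.py <<'E'
from bench import *
import numpy as np, cv2
from scipy.spatial.transform import Rotation as R
def cam(name):
    s=observe(); im,d=read_camera(name); i=camera_info(name)
    f=im.shape[0]/2/np.tan(np.radians(i["vertical_fov"])/2)
    if "rvec" in i:
        T=np.eye(4); T[:3,:3]=cv2.Rodrigues(np.array(i["rvec"],float))[0]; T[:3,3]=np.ravel(i["tvec"]); T=np.linalg.inv(T)
    else:
        W=np.eye(4); W[:3,:3]=R.from_quat(s["tool_rot"]).as_matrix(); W[:3,3]=s["position"]; T=W@np.array(i["T_tool_cam"])
    v,u=np.mgrid[:im.shape[0],:im.shape[1]]
    P=np.stack([(u-i["cx"])/f*d,(v-i["cy"])/f*d,d],-1)@T[:3,:3].T+T[:3,3]
    P[d==0]=np.nan
    return im,d,P,T,f,i
def save(im,n,s=1): cv2.imwrite("pics/"+n+".png",cv2.resize(im,None,fx=s,fy=s,interpolation=cv2.INTER_CUBIC)[:,:,::-1])
E
python3 - <<'E'
from h import *
print(observe())
for n in("scene","top"):
    im,d,P,T,f,i=cam(n); save(im,n+"0",1.4); np.savez("/tmp/"+n,im=im,P=P,T=T,f=f); print(n,T.round(3),f,i["cx"],i["cy"],i)
E
```

```text
pics
{'t': 0.0, 'joint_pos': array([ 1.19182781,  0.33391735,  0.03986105,  1.46631524, -0.01343025,
        1.34329275, -0.05849694]), 'joint_velocities': array([ 0.00116588,  0.00132725, -0.00010488,  0.00089019, -0.00032448,
        0.00023419,  0.0009583 ]), 'tau': array([ 5.25061350e-04, -6.58555770e+01,  1.36596255e+00, -4.05568528e+01,
        1.69219990e-02,  1.24593725e-02, -3.13321721e-05]), 'position': array([ 0.17934401, -0.62427353,  0.2303954 ]), 'tool_rot': array([ 9.90232461e-01,  1.39423736e-01, -1.55484140e-04, -8.18816345e-04]), 'ft_force': array([ 0.43259389, -0.341981  , -0.25990331]), 'moment': array([-0.01319794,  0.00136752,  0.00978191]), 'grasp_force': 0.0, 'opening': 0.08535503009221915}
scene [[-0.686 -0.463  0.561 -0.221]
 [-0.727  0.434 -0.531  0.663]
 [ 0.002 -0.773 -0.635  0.958]
 [ 0.     0.     0.     1.   ]] 507.7308609159614 273.7108337534561 200.44390866529727 {'vertical_fov': 44.940459321034346, 'cx': 273.7108337534561, 'cy': 200.44390866529727, 'rvec': array([ 1.01934399, -2.3603928 ,  1.11703893]), 'tvec': array([0.32843839, 0.3502857 , 1.0840226 ])}
top [[-0.005 -0.987  0.16   0.279]
 [-1.     0.004 -0.006 -0.029]
 [ 0.006 -0.16  -0.987  1.598]
 [ 0.     0.     0.     1.   ]] 546.2769893197246 289.2083963434701 203.91988295118836 {'vertical_fov': 42.05555309117788, 'cx': 289.2083963434701, 'cy': 203.91988295118836, 'rvec': array([ 2.13518943, -2.14586414,  0.17847178]), 'tvec': array([-0.03668744,  0.53124671,  1.53280045])}
```

View pics/scene0.png

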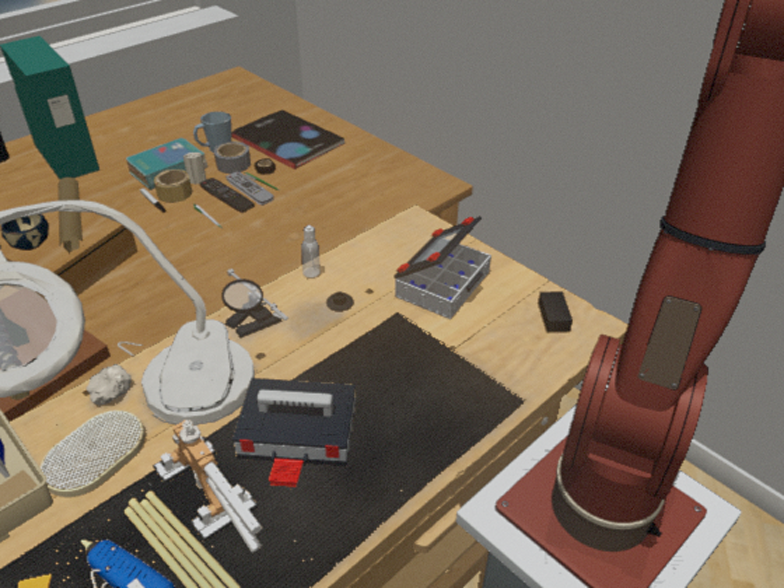

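View pics/top0.png

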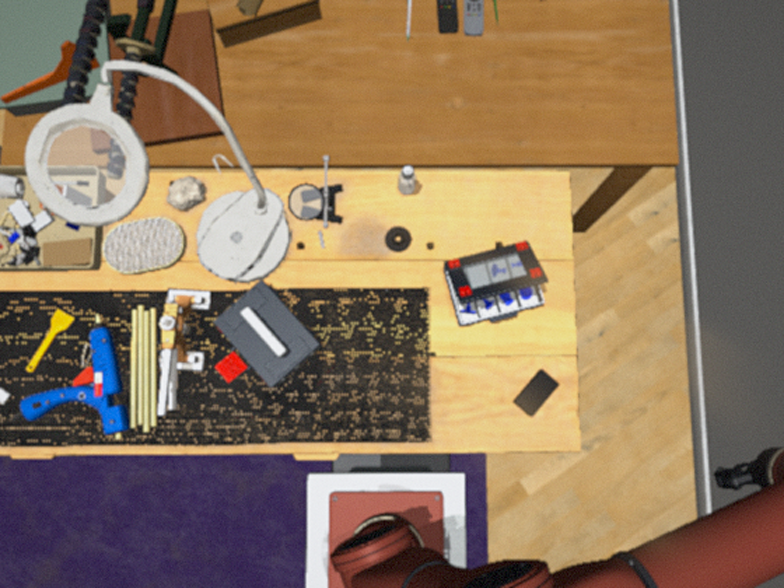

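The scene view shows the top case on the mat with its clip out at (285,472) and the organiser with its lid open at (440,270). In the top view, the case centre is at (266,334) with the clip at (231,367). The organiser is at (495,285), the ledge at (503,318), the foam at (537,392), the disc at (398,239) and the bottle at (407,180).

Run:
```python
from h import *
z=np.load("/tmp/top.npz"); P=z["P"]; im=z["im"].astype(int)
def at(u,v): 
    u,v=round(u/1.4),round(v/1.4); return np.nanmedian(P[v-1:v+2,u-1:u+2].reshape(-1,3),0).round(4)
for n,p in dict(caseT=(262,284),caseL=(219,325),caseB=(272,383),caseR=(318,343),h1=(247,313),h2=(281,351),clip=(231,367),lidLug1=(454,264),lug2=(522,245),lug3=(464,291),lug4=(536,272),ledge=(503,318),foam=(537,392),disc=(398,239),bottle=(407,180),lampbase=(240,240),jig=(190,360),jigend=(205,300)).items(): print(n,at(*p))
def rect(m,n):
    q=P[m]; r=cv2.minAreaRect(q[:,:2].astype(np.float32)); print(n,m.sum(),r,q.mean(0).round(4))
X,Y,Z=P[...,0],P[...,1],P[...,2]
c=at(265,360); 
near=(np.hypot(X-at(265,334)[0],Y-at(265,334)[1])<.13)
rect(near&(Z>.075),"handle"); rect(near&(Z>.048)&(Z<.066)&(im.max(-1)<140),"casetop")
red=(im[...,0]>150)&(im[...,1]<70)&np.isfinite(Z)
rect(red&near,"clip")
o=at(495,270); n2=np.hypot(X-o[0],Y-o[1])<.13
for lab in range(1,5):
    pass
nn,L,st,ce=cv2.connectedComponentsWithStats((red&n2).astype(np.uint8))
for k in range(1,nn):
    if st[k,4]>8: print("lug",st[k,4],P[L==k].mean(0).round(4))
rect(n2&(Z>.02),"org all")
# lamp heights
m=(Z>.1)&(X<1)
for u,v in[(110,130),(140,70),(200,95),(240,140),(262,200)]: print("lamp",at(u,v))
```

```text
caseT [0.5328 0.2526 0.056 ]
caseL [0.4499 0.3377 0.0586]
caseB [0.3313 0.2276 0.0561]
caseR [0.4121 0.1374 0.0568]
h1 [0.4676 0.2748 0.0956]
h2 [0.3929 0.2038 0.0941]
clip [0.3665 0.3152 0.0312]
lidLug1 [ 0.5682 -0.1383  0.0727]
lug2 [ 0.6079 -0.2786  0.0743]
lug3 [ 0.5053 -0.1521  0.1301]
lug4 [ 0.543  -0.2955  0.1301]
ledge [ 0.4655 -0.2416  0.0436]
foam [ 0.3124 -0.3076  0.0332]
disc [ 0.6347 -0.0246  0.0142]
bottle [ 0.7434 -0.0454  0.0804]
lampbase [0.6269 0.3009 0.055 ]
jig [0.3804 0.398  0.0389]
jigend [0.5076 0.3776 0.0209]
handle 354 ((0.4348478317260742, 0.24195605516433716), (0.12267230451107025, 0.022812798619270325), 42.009796142578125) [0.434  0.2405 0.0925]
casetop 2560 ((0.4365583062171936, 0.24059244990348816), (0.1837703138589859, 0.13648533821105957), 42.18477249145508) [0.4336 0.2394 0.058 ]
clip 280 ((0.36941516399383545, 0.32096365094184875), (0.052003879100084305, 0.05346478149294853), 40.66712951660156) [0.3679 0.3165 0.032 ]
lug 32 [ 0.6076 -0.2777  0.0716]
lug 33 [ 0.5719 -0.1381  0.0721]
lug 46 [ 0.5071 -0.155   0.1284]
org all 2594 ((0.5334528684616089, -0.22311465442180634), (0.14525240659713745, 0.18220345675945282), 14.410447120666504) [ 0.5394 -0.2196  0.0863]
lamp [0.7812 0.4939 0.2727]
lamp [0.8777 0.43   0.3163]
lamp [0.8342 0.3261 0.3053]
lamp [ 0.8889  0.3374 -0.0784]
lamp [0.6949 0.2469 0.1097]
```

Request:
play_rows(slide=[[0.172,0.204,0],[0.172,0.204,0],[0.172,0.204,0],[0.172,0.204,0],[0.172,0.204,0],[0.172,0.204,0],[0.172,0.204,0],[0.172,0.204,0]], angular=[[0,0,0.075],[0,0,0.075],[0,0,0.075],[0,0,0.075],[0,0,0.075],[0,0,0.075],[0,0,0.075],[0,0,0.075]], fingers=1, squeeze=30)

```text
t: 0.9
position: [0.3865, -0.3784, 0.2311]
tool_rot: [0.818, 0.576, -0.0, -0.0]
ft_force: [1.5, -0.2, -0.1]
opening: 0.0001
grasp_force: 0.0
```

Request:
play_rows(slide=[[0.172,0.204,0],[0.172,0.204,0],[0.172,0.204,0],[0.172,0.204,0],[0.172,0.204,0],[0,0,0]], angular=[[0,0,0.075],[0,0,0.075],[0,0,0.075],[0,0,0.075],[0,0,0.075],[0,0,0]])

```text
t: 1.5
position: [0.518, -0.2207, 0.2311]
tool_rot: [0.612, 0.791, 0.001, -0.0]
ft_force: [-1.1, 1.0, -0.0]
opening: -0.0004
grasp_force: 0.0
```

Request:
play_rows(slide=[[-0.008,-0.014,-0.213],[-0.008,-0.014,-0.213],[-0.008,-0.014,-0.213],[-0.01,-0.003,-0.05],[-0.022,-0.006,-0.05],[-0.022,-0.006,-0.05],[-0.022,-0.006,-0.05],[-0.022,-0.006,-0.05]], angular=[[0,0,0],[0,0,0],[0,0,0],[0,0,0],[0,0,0],[0,0,0],[0,0,0],[0,0,0]])

```text
t: 2.3
position: [0.4968, -0.2376, 0.0983]
tool_rot: [0.617, 0.787, 0.0, 0.001]
ft_force: [0.1, 0.4, 1.4]
opening: -0.0
grasp_force: 0.4
```

Request:
play_rows(slide=[[-0.022,-0.006,-0.05],[-0.009,-0.002,-0.04],[-0.009,-0.002,-0.04],[-0.009,-0.002,-0.04],[-0.009,-0.002,-0.04],[-0.009,-0.002,-0.04]], angular=[[0,0,0],[0,0,0],[0,0,0],[0,0,0],[0,0,0],[0,0,0]])

```text
t: 2.9
position: [0.4867, -0.2396, 0.06]
tool_rot: [0.617, 0.787, 0.0, 0.0]
ft_force: [0.0, -0.2, 0.9]
opening: 0.0002
grasp_force: 0.3
```

Request:
play_rows(slide=[[0,0,-0.03],[0,0,-0.01],[0,0,-0.007],[0,0,0]], angular=[[0,0,0],[0,0,0],[0,0,0],[0,0,0]])

```text
t: 3.3
position: [0.4862, -0.2396, 0.054]
tool_rot: [0.617, 0.787, -0.0, -0.0]
ft_force: [-5.4, 1.9, 10.0]
opening: -0.0003
grasp_force: 4.8
```

Request:
play_rows(slide=[[0,0,0.1],[0,0,0.25],[0.03,0,0.3],[0.03,0,0.3],[0.03,0,0.3],[0.03,0,0.15],[0,0,0]], angular=[[0,0,0],[0,0,0],[0,0,0],[0,0,0],[0,0,0],[0,0,0],[0,0,0]])

```text
t: 4.0
position: [0.5068, -0.2398, 0.2685]
tool_rot: [0.617, 0.787, 0.001, 0.004]
ft_force: [-0.2, 0.2, -0.0]
opening: -0.0002
grasp_force: 0.0
```

Run:
```python
from h import *
im,d,P,T,f,i=cam("wrist"); save(im,"w1",1.4); np.savez("/tmp/w1",im=im,P=P,T=T,f=f)
print(i,f,observe()["position"],observe()["tool_rot"])
i0=im.astype(int); red=(i0[...,0]>140)&(i0[...,1]<80)&np.isfinite(P[...,2])&(P[...,2]>.04)
nn,L,st,ce=cv2.connectedComponentsWithStats(red.astype(np.uint8))
for k in range(1,nn):
    if st[k,4]>30: print(st[k],ce[k],P[L==k].mean(0).round(4))
```

```text
{'vertical_fov': 68.84143855764555, 'cx': 276.32457847438025, 'cy': 208.43556173155997, 'T_tool_cam': array([[-3.54003354e-04, -9.59000587e-01, -2.83403861e-01,
         7.27311308e-02],
       [ 9.99999871e-01, -4.42769809e-04,  2.49161034e-04,
         7.57818104e-04],
       [-3.64428252e-04, -2.83403736e-01,  9.59000620e-01,
        -1.42406539e-01],
       [ 0.00000000e+00,  0.00000000e+00,  0.00000000e+00,
         1.00000000e+00]])} 306.45947353892205 [ 0.50559001 -0.2396561   0.26580326] [6.16975248e-01 7.86980098e-01 4.40398581e-04 1.91697540e-03]
[257  99  16  21 302] [264.48675497 108.34437086] [ 0.4769 -0.1631  0.062 ]
[338  98  16  21 301] [345.62458472 107.73089701] [ 0.562  -0.1416  0.062 ]
[333 224  14  16 188] [339.30851064 231.9787234 ] [ 0.5979 -0.2807  0.0622]
```

View pics/w1.png

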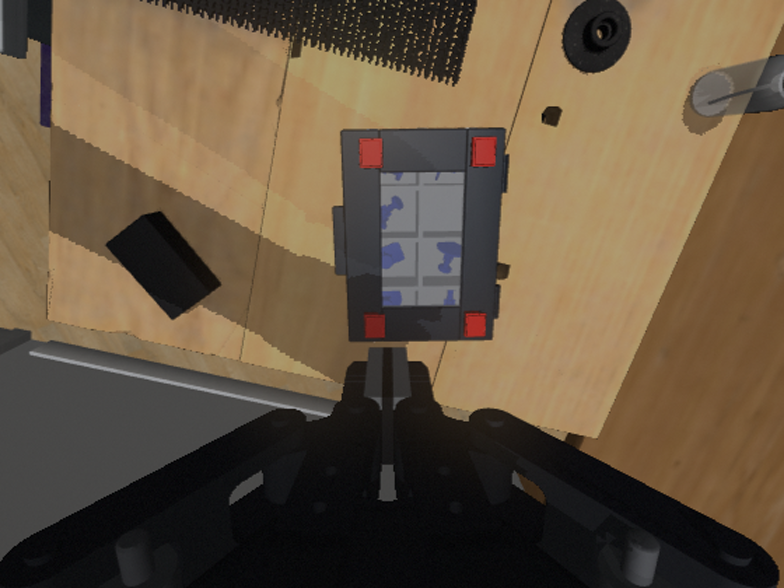

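Wrist view: the lid is shut flat, with lugs at (370,152), (484,152), (374,325) and (475,325) and the ledge at left (340,240). The disc at (597,33) and the foam at (163,265) are clear.

```bash
cat >> h.py <<'E'
def ray(T,f,i,u,v,z):
    r=T[:3,:3]@np.array([(u-i["cx"])/f,(v-i["cy"])/f,1]); return T[:3,3]+r*(z-T[2,3])/r[2]
def fit2(loc,w):
    loc=np.array(loc,float);w=np.array(w,float)[:,:2]; a=loc-loc.mean(0); b=w-w.mean(0)
    th=np.arctan2((a[:,0]*b[:,1]-a[:,1]*b[:,0]).sum(),(a*b).sum())
    M=np.array([[np.cos(th),-np.sin(th)],[np.sin(th),np.cos(th)]]); t=w.mean(0)-M@loc.mean(0)
    return t,np.degrees(th),(loc@M.T+t-w)
E
python3 - <<'E'
from h import *
z=np.load("/tmp/w1.npz"); im=z["im"].astype(int);P=z["P"];T=z["T"];f=z["f"];i=camera_info("wrist")
red=((im[...,0]-im[...,1]>60)&(P[...,2]>.056)&(P[...,2]<.07)).astype(np.uint8)
nn,L,st,ce=cv2.connectedComponentsWithStats(red); W=[];C=[]
for k in range(1,nn):
    if st[k,4]>60: W.append(ray(T,f,i,*ce[k],.0625)); C.append(ce[k]); print(st[k],ce[k],W[-1].round(4))
W=np.array(W); th=np.radians(14); 
ax=np.array([np.cos(th),np.sin(th)]); ay=np.array([-ax[1],ax[0]]); c=W.mean(0)[:2]
loc=[((1 if (w[:2]-c)@ax>0 else -1)*.044+.003,(1 if (w[:2]-c)@ay>0 else -1)*.072) for w in W]
t,a,r=fit2(loc,W); print("origin",t.round(4),"yaw",a,(r*1e3).round(1))
m=(P[...,2]>.05)&(P[...,2]<.07); q=P[m][:,:2]; print(cv2.minAreaRect(q.astype(np.float32)))
s=observe(); print(R.from_quat(s["tool_rot"]).as_euler("zyx",degrees=True), s["position"])
E
```

```text
[257  99  16  21 333] [264.4954955  108.94294294] [ 0.4771 -0.1637  0.0625]
[337  98  18  21 352] [345.25       107.95454545] [ 0.5616 -0.1419  0.0625]
[260 225  15  16 217] [267.53456221 232.65437788] [ 0.5132 -0.302   0.0625]
[332 224  15  17 239] [339.07112971 231.83263598] [ 0.5974 -0.2804  0.0625]
origin [ 0.5344 -0.2228] yaw 14.532443746620473 [[-0.4  0.3]
 [ 0.3  0.6]
 [-0.4 -0.7]
 [ 0.6 -0.2]]
((0.6246491074562073, -0.18473747372627258), (0.3484869599342346, 0.19435150921344757), 22.95443344116211)
[-103.80848374    0.20401197  179.90418459] [ 0.50559001 -0.2396561   0.26580326]
```

Request:
play_rows(slide=[[-0.04,0.267,0],[-0.04,0.267,0],[-0.04,0.267,0],[-0.04,0.267,0],[-0.04,0.267,0],[-0.04,0.267,0],[-0.04,0.267,0],[-0.04,0.267,0]], angular=[[0,0,-0.057],[0,0,-0.057],[0,0,-0.057],[0,0,-0.057],[0,0,-0.057],[0,0,-0.057],[0,0,-0.057],[0,0,-0.057]], fingers=0)

```text
t: 4.85
position: [0.4553, 0.0821, 0.2624]
tool_rot: [0.855, 0.519, -0.001, -0.0]
ft_force: [0.7, -0.6, -0.1]
opening: 0.0852
grasp_force: 0.0
```

Request:
play_rows(slide=[[-0.04,0.267,0],[-0.04,0.267,0],[-0.04,0.267,0],[-0.04,0.267,0],[0,0,0],[0,0,0]], angular=[[0,0,-0.057],[0,0,-0.057],[0,0,-0.057],[0,0,-0.057],[0,0,0],[0,0,0]])

```text
t: 5.45
position: [0.4316, 0.2413, 0.2625]
tool_rot: [0.932, 0.362, -0.001, -0.0]
ft_force: [-0.8, -0.8, 0.4]
opening: 0.085
grasp_force: 0.0
```

Run:
```python
from h import *
im,d,P,T,f,i=cam("wrist"); save(im,"w2",1.4); np.savez("/tmp/w2",im=im,P=P,T=T,f=f)
s=observe(); print(R.from_quat(s["tool_rot"]).as_euler("zyx",degrees=True), s["position"],s["joint_pos"].round(2))
X,Y,Z=np.moveaxis(P,-1,0); near=np.hypot(X-.435,Y-.241)<.14
for n,m in dict(handle=near&(Z>.085)&(Z<.1),top=near&(Z>.05)&(Z<.064)).items():
    k=np.zeros(m.shape,np.uint8); nn,L,st,ce=cv2.connectedComponentsWithStats(m.astype(np.uint8)); b=1+st[1:,4].argmax(); q=P[L==b]
    print(n,len(q),cv2.minAreaRect(q[:,:2].astype(np.float32)),q.mean(0).round(4),st[b])
```

```text
[-4.22778753e+01 -8.84858466e-02  1.79951769e+02] [0.43219957 0.24014535 0.262508  ] [ 0.29  0.06 -0.9   1.75  0.05  1.36 -1.46]
handle 2329 ((0.4340110123157501, 0.24246788024902344), (0.1176237240433693, 0.02199518494307995), 41.87394714355469) [0.4363 0.2449 0.0923] [ 267  130   22  111 2329]
top 15413 ((0.43474116921424866, 0.24062107503414154), (0.18155476450920105, 0.13673733174800873), 42.05349349975586) [0.4401 0.2474 0.0575] [  217    99   124   155 15413]
```

View pics/w2.png

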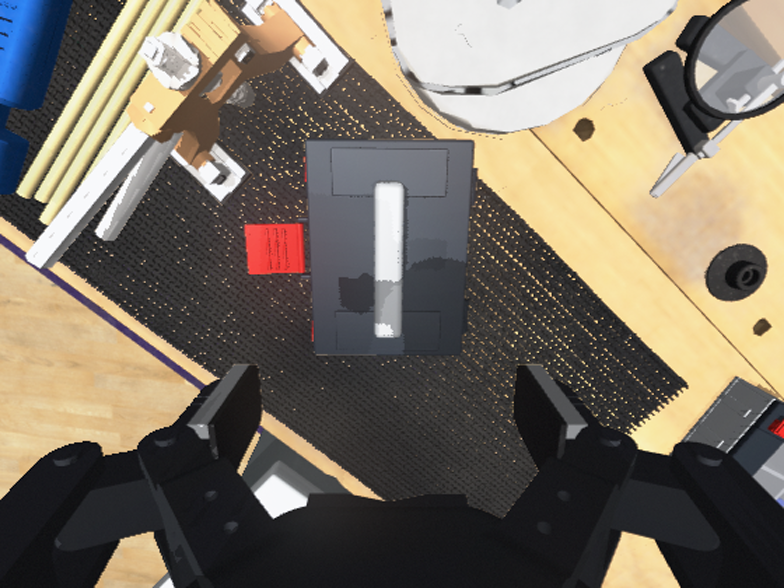

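Wrist view: the handle runs from (388,182) to (388,338), aligned with the tool x axis. The case spans (307..473, 140..355), and the clip is straight out at the left (275,248).

Run:
```python
from h import *
z=np.load("/tmp/w2.npz"); im=z["im"].astype(int);P=z["P"];T=z["T"];f=z["f"];i=camera_info("wrist")
th=np.radians(-48.05);ax=np.array([np.cos(th),np.sin(th)]);ay=np.array([-ax[1],ax[0]])
L=lambda w:(((w[:2]-[.434,.2425])@ax)*1e3,((w[:2]-[.434,.2425])@ay)*1e3)
g=im.sum(-1); col=g[120:252,272:284].mean(1); print(list(zip(range(120,252),col.astype(int)))[5:16],list(zip(range(120,252),col.astype(int)))[-18:-4])
for n,u,v,h in [("h+",388/1.4,182/1.4,.093),("h-",388/1.4,338/1.4,.093),("c+l",307/1.4,140/1.4,.057),("c+r",473/1.4,140/1.4,.057),("c-l",315/1.4,355/1.4,.057),("c-r",461/1.4,355/1.4,.057)]: print(n,np.round(L(ray(T,f,i,u,v,h)),1))
red=(im[...,0]-im[...,1]>90)&(P[...,2]>.02)&(P[...,2]<.05); nn,Lb,st,ce=cv2.connectedComponentsWithStats(red.astype(np.uint8)); b=1+st[1:,4].argmax()
q=P[Lb==b]; l=(q[:,:2]-[.434,.2425])@np.c_[ax,ay]; print("clip",np.percentile(l*1e3,[1,50,99],axis=0).round(1),np.percentile(q[:,2],[2,50,98]))
```

```text
[(125, np.int64(370)), (126, np.int64(371)), (127, np.int64(369)), (128, np.int64(361)), (129, np.int64(321)), (130, np.int64(478)), (131, np.int64(617)), (132, np.int64(675)), (133, np.int64(712)), (134, np.int64(736)), (135, np.int64(742))] [(234, np.int64(635)), (235, np.int64(651)), (236, np.int64(666)), (237, np.int64(650)), (238, np.int64(665)), (239, np.int64(569)), (240, np.int64(556)), (241, np.int64(290)), (242, np.int64(237)), (243, np.int64(234)), (244, np.int64(232)), (245, np.int64(230)), (246, np.int64(230)), (247, np.int64(227))]
h+ [-0.7 58.9]
h- [  0.3 -59.5]
c+l [-62.9  88.2]
c+r [64.1 89.1]
c-l [-64.  -91.3]
c-r [ 65.1 -90.3]
clip [[-122.6  -22.2]
 [ -99.6   -0. ]
 [ -75.8   20.8]] [0.02802136 0.0334037  0.03837389]
```

Request:
play_rows(slide=[[0.004,0.005,-0.25],[0.004,0.005,-0.25],[0.003,0.005,-0.25],[0,0,-0.25],[0,0,-0.15],[0,0,-0.1],[0,0,-0.067],[0,0,0]], angular=[[0,0,-0.004],[0,0,0],[0,0,0],[0,0,0],[0,0,0],[0,0,0],[0,0,0],[0,0,0]])

```text
t: 6.3
position: [0.434, 0.2424, 0.0651]
tool_rot: [0.934, 0.357, -0.001, 0.0]
ft_force: [-0.5, 0.6, 0.9]
opening: 0.0854
grasp_force: 0.0
```

Request:
play_rows(slide=[[0,0,0],[0,0,0],[0,0,0],[0,0,0],[0,0,0]], angular=[[0,0,0],[0,0,0],[0,0,0],[0,0,0],[0,0,0]], fingers=1, squeeze=80)

```text
t: 6.8
position: [0.4347, 0.2433, 0.0665]
tool_rot: [0.934, 0.357, 0.001, 0.0]
ft_force: [-0.5, -0.9, 6.0]
opening: 0.0205
grasp_force: 78.6
```

Request:
play_rows(slide=[[0,0,0.05],[0,0,0.1],[0,0,0.17],[0,0,0.2],[0,0,0.2],[0,0,0.15],[0,0,0.05],[0,0,0]], angular=[[0,0,0],[0,0,0],[0,0,0],[0,0,0],[0,0,0],[0,0,0],[0,0,0],[0,0,0]])

```text
t: 7.6
position: [0.4344, 0.2433, 0.2047]
tool_rot: [0.934, 0.357, 0.001, 0.0]
ft_force: [-0.2, -0.5, -9.1]
opening: 0.0211
grasp_force: 79.3
```

Run:
```python
from h import *
s=observe(); print(s["position"],R.from_quat(s["tool_rot"]).as_euler("zyx",degrees=True),s["ft_force"],s["moment"],s["opening"])
im,d,P,T,f,i=cam("wrist"); save(im,"w3",1.4); np.savez("/tmp/w3",im=im,P=P,T=T,f=f)
X,Y,Z=np.moveaxis(P,-1,0); m=(d>0)&(d<.3)&(Z>.15); m[:,:]&=True
th=np.radians(-48.1);ax=np.array([np.cos(th),np.sin(th)]);ay=np.array([-ax[1],ax[0]])
l=(P[...,:2]-s["position"][:2])@np.c_[ax,ay]
top=(abs(Z-s["position"][2]+.0085)<.02)&(abs(l[...,0])<.06)&(abs(l[...,0])>.014)&(abs(l[...,1])<.085)
q=np.c_[l[top],Z[top]]; A=np.c_[q[:,:2],np.ones(len(q))]; c,*_=np.linalg.lstsq(A,q[:,2],rcond=None); r=q[:,2]-A@c; k=abs(r)<.004
c,*_=np.linalg.lstsq(A[k],q[k,2],rcond=None); print("top plane slopes deg (about y / x)",np.degrees(c[:2]),"z",c[2],k.sum(),"tcp z-top",s["position"][2]-c[2])
```

```text
[0.43435304 0.24333006 0.20467438] [-4.18580921e+01  9.00612216e-02 -1.79996333e+02] [-0.17603855 -0.52100855 -9.0700225 ] [-0.04374277  0.02838234  0.00018937] 0.021083204173715724
top plane slopes deg (about y / x) [0.04982584 0.88350372] z 0.19509674533122723 34463 tcp z-top 0.009577634221748843
```

View pics/w3.png

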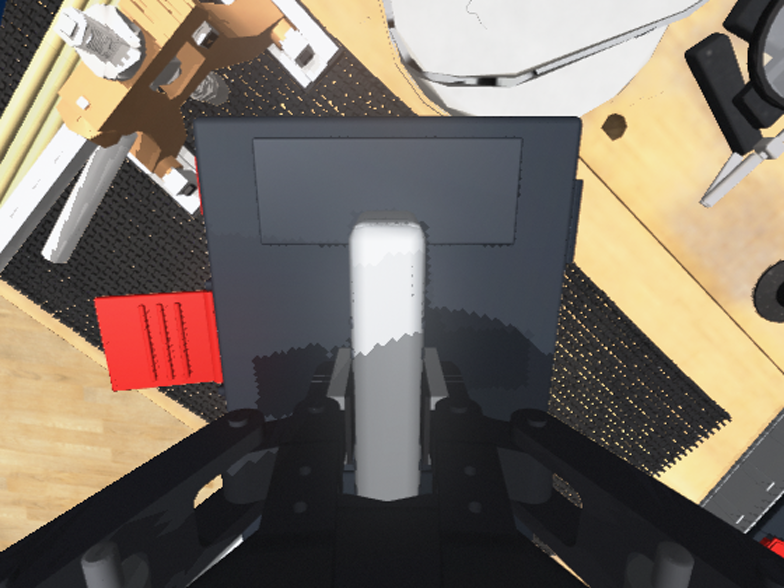

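The case hangs clear, with the handle centred between the pads at column 388. The case edges are symmetric (195..581 at row 120), so yaw is aligned with the tool.

Run:
```python
from h import *
i=camera_info("wrist")
th=np.radians(-48.1);ax=np.array([np.cos(th),np.sin(th)]);ay=np.array([-ax[1],ax[0]])
z=np.load("/tmp/w2.npz");P=z["P"];Z=P[...,2]
l=(P[...,:2]-[.434,.2424])@np.c_[ax,ay]
top=(abs(Z-.0572)<.01)&(abs(l[...,0])<.06)&(abs(l[...,0])>.02)&(abs(l[...,1])<.085)
A=np.c_[l[top],np.ones(top.sum())]; c,*_=np.linalg.lstsq(A,Z[top],rcond=None); print("w2 slopes",np.degrees(c[:2]),c[2])
for y0,y1 in((0,.08),(-.08,0)): 
    k=top&(l[...,1]>y0)&(l[...,1]<y1); print(np.median(Z[k]))
z=np.load("/tmp/w3.npz");T=z["T"];f=z["f"];p=np.array([.43435,.24333])
for u,v,h in[(195,118,.1952),(581,118,.1952),(388,118,.1952),(388,222,.2312),(350,240,.2312),(426,240,.2312)]:
    w=ray(T,f,i,u/1.4,v/1.4,h)[:2]-p; print(u,v,(w@ax*1e3).round(1),(w@ay*1e3).round(1))
```

```text
w2 slopes [0.00482857 0.08573474] 0.057592996206331085
0.057451200016017
0.05731352974320092
195 118 -63.4 88.1
581 118 64.0 87.9
388 118 0.3 88.0
388 222 0.1 58.4
350 240 -10.2 53.5
426 240 10.5 53.5
```

Request:
play_rows(slide=[[0.0153,-0.0661,0],[0.0357,-0.1543,0],[0.051,-0.2204,0],[0.051,-0.2204,0],[0.051,-0.2204,0],[0.051,-0.2204,0],[0.051,-0.2204,0],[0.051,-0.2204,0]], angular=[[0,0,0.0149],[0,0,0.0348],[0,0,0.0497],[0,0,0.0497],[0,0,0.0497],[0,0,0.0497],[0,0,0.0497],[0,0,0.0497]])

```text
t: 8.45
position: [0.4868, 0.0104, 0.2021]
tool_rot: [0.802, 0.597, -0.001, -0.001]
ft_force: [0.7, 0.3, -8.4]
opening: 0.0205
grasp_force: 79.3
```

Request:
play_rows(slide=[[0.051,-0.2204,0],[0.051,-0.2204,0],[0.051,-0.2204,0],[0.051,-0.2204,0],[0.051,-0.2204,0],[0.051,-0.2204,0],[0.0357,-0.1543,0],[0.0153,-0.0661,0]], angular=[[0,0,0.0497],[0,0,0.0497],[0,0,0.0497],[0,0,0.0497],[0,0,0.0497],[0,0,0.0497],[0,0,0.0348],[0,0,0.0149]])

```text
t: 9.25
position: [0.54, -0.2227, 0.201]
tool_rot: [0.613, 0.79, -0.001, -0.002]
ft_force: [0.4, 0.0, -9.0]
opening: 0.0204
grasp_force: 79.3
```

Request:
play_rows(slide=[[0,0,0],[0,0,0],[0,0,0]], angular=[[-0.0086,-0.0022,0],[0,0,0],[0,0,0]])

```text
t: 9.55
position: [0.541, -0.2179, 0.2031]
tool_rot: [0.612, 0.791, -0.004, 0.005]
ft_force: [0.5, 0.0, -8.4]
opening: 0.0208
grasp_force: 79.3
```

Run:
```python
from h import *
s=observe(); print(s["position"],R.from_quat(s["tool_rot"]).as_euler("zyx",degrees=True),s["ft_force"],s["moment"],s["opening"])
im,d,P,T,f,i=cam("wrist"); save(im,"w4",1.4); np.savez("/tmp/w4",im=im,P=P,T=T,f=f); Z=P[...,2]
th=np.radians(14.53);ax=np.array([np.cos(th),np.sin(th)]);ay=np.array([-ax[1],ax[0]])
l=(P[...,:2]-s["position"][:2])@np.c_[ax,ay]
top=(abs(Z-s["position"][2]+.0085)<.01)&(abs(l[...,0])<.06)&(abs(l[...,0])>.014)&(abs(l[...,1])<.085)
A=np.c_[l[top],np.ones(top.sum())]; c,*_=np.linalg.lstsq(A,Z[top],rcond=None); print("slopes",np.degrees(c[:2]),c[2])
# case edges: top-plane mask extents per row
m=(abs(Z-c[2])<.006)
for v in (95,110,140,170,200):
    u=np.flatnonzero(m[v]); a,b=u.min(),u.max(); print(v,[((ray(T,f,i,x,v,c[2])[:2]-s["position"][:2])@np.c_[ax,ay]*1e3).round(1) for x in (a,b)])
im,d,P,T,f,i=cam("scene"); save(im[100:330,200:480],"s4",2.8)
```

```text
[ 0.54101052 -0.2178558   0.20313431] [-1.04566949e+02  1.30210011e-01  1.79282812e+02] [ 0.47860217  0.04630888 -8.38055132] [ 0.09857153 -0.01149146  0.01769653] 0.020755112324756398
slopes [-0.02968091  0.12214131] 0.1935647126303143
95 [array([-63.3,  82.7]), array([64.9, 82.8])]
110 [array([-63.2,  76.1]), array([64.9, 76.2])]
140 [array([-64.1,  62.3]), array([67.7, 62.4])]
170 [array([-63.5,  47.8]), array([67.6, 47.8])]
200 [array([-63.4,  32.3]), array([65.1, 32.3])]
```

View pics/s4.png

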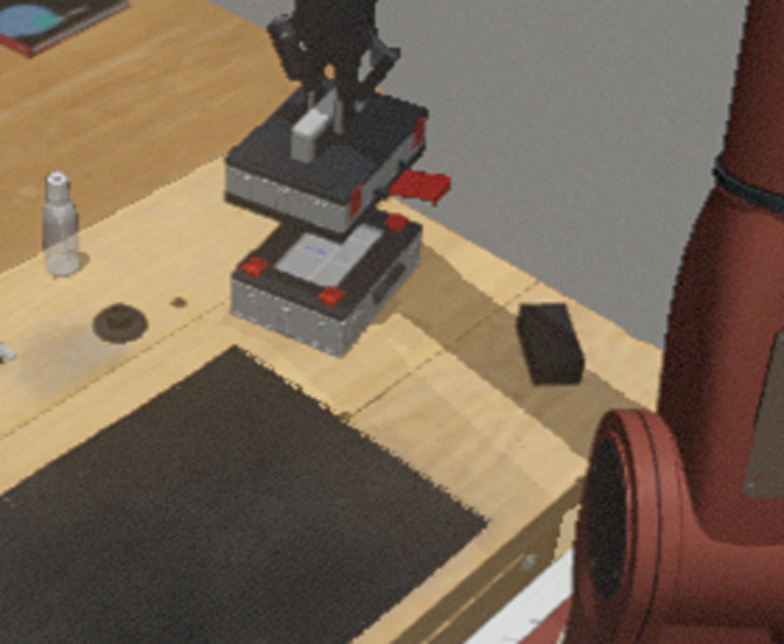

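The scene crop shows the case held level over the shut organiser, with its clip facing the ledge side at the right (420,185).

Request:
play_rows(slide=[[0.004,-0.011,-0.1],[0,0,-0.15],[0,0,-0.1],[0,0,-0.02],[0,0,0],[0,0,0]], angular=[[0,0,0],[0,0,0],[0,0,0],[0,0,0],[0,0,0],[0,0,0]])

```text
t: 10.25
position: [0.5425, -0.2213, 0.1491]
tool_rot: [0.612, 0.791, -0.004, 0.006]
ft_force: [0.0, 0.2, -8.2]
opening: 0.0206
grasp_force: 79.2
```

```bash
cat > held.py <<'E'
from h import *
s=observe(); print(s["position"].round(4),R.from_quat(s["tool_rot"]).as_euler("zyx",degrees=True).round(2),s["ft_force"].round(1))
im,d,P,T,f,i=cam("wrist"); Z=P[...,2]; s=observe(); print(s["position"].round(4))
th=np.radians(14.53);ax=np.array([np.cos(th),np.sin(th)]);ay=np.array([-ax[1],ax[0]])
l=(P[...,:2]-[.5344,-.2228])@np.c_[ax,ay]; zt=s["position"][2]-.0095
g=im.astype(int).sum(-1)
def edges(h): # case top-plane edges in organiser frame
    for u in (180,230,330,370):
        col=np.flatnonzero(abs(Z[:,u]-h)<.005); w=(ray(T,f,i,u,col.min()-.5,h)[:2]-[.5344,-.2228])@np.c_[ax,ay]; print("+y edge",u,(w*1e3).round(1))
    for v in (95,110,200):
        r=np.flatnonzero(abs(Z[v]-h)<.005); print("x edges",[((ray(T,f,i,x,v,h)[:2]-[.5344,-.2228])@np.c_[ax,ay]*1e3).round(1) for x in (r.min()-.5,r.max()+.5)])
edges(zt)
hm=(abs(Z-zt-.036)<.006)&(abs(l[...,0]-.008)<.03); r=np.flatnonzero(hm.any(1)); print("handle +y end",((ray(T,f,i,277,r.min()-.5,zt+.036)[:2]-[.5344,-.2228])@np.c_[ax,ay]*1e3).round(1))
E
python3 held.py
```

```text
[ 0.5425 -0.2213  0.1491] [-104.49    0.26  179.2 ] [ 0.   0.2 -8.2]
[ 0.5426 -0.2214  0.1494]
+y edge 180 [-34.9  87.5]
+y edge 230 [-12.   87.9]
+y edge 330 [33.6 87.9]
+y edge 370 [51.8 87.9]
x edges [array([-55. ,  82.2]), array([72.9, 82.1])]
x edges [array([-54.9,  75.6]), array([73.3, 75.5])]
x edges [array([-55.2,  31.9]), array([73.5, 31.7])]
handle +y end [ 9.3 58.7]
```

Request:
play_rows(slide=[[-0.006,0.012,-0.06],[0,0,-0.06],[0,0,0],[0,0,0],[0,0,0]], angular=[[0,0,0],[0,0,0],[0,0,0],[0,0,0],[0,0,0]])

```text
t: 10.8
position: [0.5412, -0.2196, 0.1306]
tool_rot: [0.612, 0.791, -0.004, 0.006]
ft_force: [0.9, -0.1, -8.3]
opening: 0.0207
grasp_force: 79.3
```

```bash
python3 held.py
```

```text
[ 0.5412 -0.2196  0.1306] [-104.48    0.21  179.22] [ 0.9 -0.1 -8.3]
[ 0.5412 -0.2195  0.1306]
+y edge 180 [-35.7  90. ]
+y edge 230 [-12.9  89.6]
+y edge 330 [32.8 89.9]
+y edge 370 [51.  89.9]
x edges [array([-55.9,  84.2]), array([72.1, 84.1])]
x edges [array([-55.8,  77.6]), array([72.5, 77.5])]
x edges [array([-56.1,  33.9]), array([72.7, 33.7])]
handle +y end [ 8.5 60.7]
```

Request:
play_rows(slide=[[0,-0.003,-0.014],[0,0,-0.014],[0,0,-0.014],[0,0,-0.012],[0,0,0],[0,0,0]], angular=[[0,0,0],[0,0,0],[0,0,0],[0,0,0],[0,0,0],[0,0,0]])

```text
t: 11.45
position: [0.541, -0.2199, 0.1222]
tool_rot: [0.612, 0.791, -0.004, 0.005]
ft_force: [-1.3, 0.5, -8.4]
opening: 0.021
grasp_force: 79.3
```

Request:
play_rows(slide=[[0,0,-0.012],[0,0,-0.012],[0,0,-0.012],[0,0,0],[0,0,0]], angular=[[0,0,0],[0,0,0],[0,0,0],[0,0,0],[0,0,0]])

```text
t: 11.95
position: [0.5411, -0.22, 0.117]
tool_rot: [0.612, 0.791, -0.004, 0.006]
ft_force: [0.0, -0.1, -5.4]
opening: 0.0207
grasp_force: 79.8
```

Request:
play_rows(slide=[[0,0,-0.003],[0,0,0],[-0.009,-0.0023,0],[-0.009,-0.0023,0],[-0.009,-0.0023,0],[-0.009,-0.0023,0],[-0.009,-0.0023,0],[0,0,0]], angular=[[0,0,0],[0,0,0],[0,0,0],[0,0,0],[0,0,0],[0,0,0],[0,0,0],[0,0,0]])

```text
t: 12.75
position: [0.5341, -0.2216, 0.1164]
tool_rot: [0.612, 0.791, -0.004, 0.005]
ft_force: [1.4, 0.4, -3.9]
opening: 0.0204
grasp_force: 80.0
```

Request:
play_rows(slide=[[-0.005,-0.0013,0],[0,0,0],[-0.004,-0.001,0],[0,0,0],[0,0,0]], angular=[[0,0,0],[0,0,0],[0,0,0],[0,0,0],[0,0,0]])

```text
t: 13.25
position: [0.5333, -0.2218, 0.1165]
tool_rot: [0.612, 0.791, -0.004, 0.006]
ft_force: [4.4, 1.8, -3.7]
opening: 0.021
grasp_force: 79.9
```

Request:
play_rows(slide=[[-0.004,-0.001,0],[0,0,0],[0,0,0]], angular=[[0,0,0],[0,0,0],[0,0,0]])

```text
t: 13.55
position: [0.5331, -0.2219, 0.1167]
tool_rot: [0.612, 0.791, -0.004, 0.006]
ft_force: [6.3, 1.5, -5.4]
opening: 0.0206
grasp_force: 79.8
```

```bash
python3 held.py
python3 - <<'E'
from h import *
im,d,P,T,f,i=cam("scene"); save(im[130:260,250:400],"s5",5)
E
```

```text
[ 0.5331 -0.2219  0.1167] [-104.5     0.29  179.23] [ 6.3  1.5 -5.4]
[ 0.5331 -0.2218  0.1167]
+y edge 180 [-44.   90.2]
+y edge 230 [-21.2  90.2]
+y edge 330 [24.4 90.2]
+y edge 370 [42.7 90.2]
x edges [array([-64.2,  84. ]), array([64.8, 83.9])]
x edges [array([-64.7,  77.4]), array([64.7, 77.3])]
x edges [array([-64.4,  33.6]), array([64.9, 33.5])]
handle +y end [ 0.1 60.5]
```

View pics/s5.png

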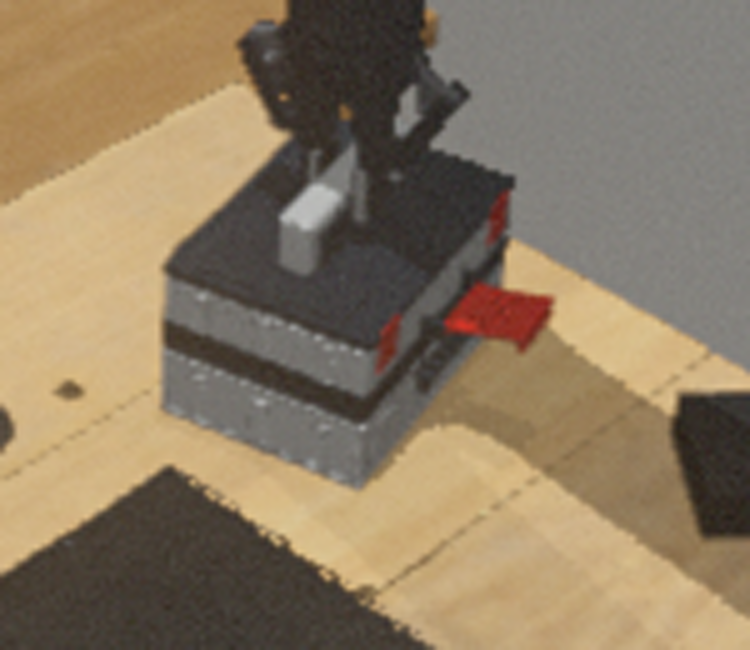

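The case is seated flush on the organiser and at its stop, with the clip straight out at right (500,315). I'm releasing it.

Request:
play_rows(slide=[[0,0,0],[0,0,0],[0,0,0],[0,0,0.05],[0,0,0.15],[0,0,0.25],[0,0,0.2],[0,0,0]], angular=[[0,0,0],[0,0,0],[0,0,0],[0,0,0],[0,0,0],[0,0,0],[0,0,0],[0,0,0]], fingers=0)

```text
t: 14.45
position: [0.5344, -0.2227, 0.2192]
tool_rot: [0.612, 0.791, -0.004, 0.009]
ft_force: [-0.2, -0.3, -0.0]
opening: 0.0852
grasp_force: 0.0
```

Run:
```python
from h import *
s=observe(); print(s["joint_pos"].round(2),s["position"],s["tool_rot"].round(3),s["opening"])
im,d,P,T,f,i=cam("wrist"); Z=P[...,2]
for _ in range(3): print(observe()["position"].round(4))
th=np.radians(14.53);M=np.array([[np.cos(th),-np.sin(th)],[np.sin(th),np.cos(th)]])
l=(P[...,:2]-[.5344,-.2228])@M
red=(im[...,0].astype(int)-im[...,1]>80)&(Z>.06)&(Z<.1); nn,L,st,ce=cv2.connectedComponentsWithStats(red.astype(np.uint8)); b=1+st[1:,4].argmax(); k=L==b
print("clip",np.percentile(l[k]*1e3,[1,50,99],axis=0).round(1),np.percentile(Z[k],[2,50,98]).round(4))
for n,m in dict(top=(abs(Z-.107)<.006),handle=abs(Z-.143)<.006).items():
    nn,L,st,ce=cv2.connectedComponentsWithStats(m.astype(np.uint8)); b=1+st[1:,4].argmax(); r=cv2.minAreaRect(l[L==b].astype(np.float32)*1000); print(n,r,np.median(Z[L==b]))
```

```text
[ 0.83  0.24 -0.61  1.65  0.16  1.29  0.45] [ 0.53444181 -0.22271203  0.21919194] [ 0.612  0.791 -0.004  0.009] 0.08517894805770027
[ 0.5334 -0.2225  0.2167]
[ 0.5334 -0.2225  0.2167]
[ 0.5334 -0.2225  0.2167]
clip [[-121.7  -21.1]
 [-100.6    1.7]
 [ -76.3   21.1]] [0.0779 0.0833 0.0881]
top ((2.0489349365234375, -0.67181396484375), (181.74517822265625, 136.2965087890625), 89.96980285644531) 0.10704088069746348
handle ((0.23420238494873047, -0.23003768920898438), (118.7694091796875, 22.518430709838867), 89.80047607421875) 0.14235478968145837
```

Request:
play_rows(slide=[[-0.1,-0.0264,0],[-0.1,-0.0264,0],[-0.1,-0.0264,0],[-0.1,-0.0264,0],[-0.1,-0.0264,0],[-0.1,-0.0264,0],[-0.1,-0.0264,0],[-0.1,-0.0264,0]], angular=[[0,0,-0.0833],[0,0,-0.0833],[0,0,-0.0833],[0,0,-0.0833],[0,0,-0.0833],[0,0,-0.0833],[0,0,-0.0833],[0,0,-0.0833]], fingers=1, squeeze=40)

```text
t: 15.3
position: [0.411, -0.2538, 0.213]
tool_rot: [0.927, 0.376, -0.007, 0.002]
ft_force: [-0.4, -0.3, 0.6]
opening: -0.0002
grasp_force: 0.0
```

Request:
play_rows(slide=[[0,0,-0.1],[0,0,-0.1],[0,0,-0.1],[0,0,-0.1],[0,0,-0.1],[0,0,-0.08],[0,0,0],[0,0,0]], angular=[[0,0,-0.0833],[0,0,-0.0833],[0,0,-0.0833],[0,0,-0.0833],[0.0186,-0.0717,0],[0.0186,-0.0717,0],[0.0186,-0.0717,0],[0,0,0]])

```text
t: 16.1
position: [0.4088, -0.2543, 0.1249]
tool_rot: [0.978, 0.122, 0.165, -0.022]
ft_force: [-0.2, -0.5, 0.4]
opening: -0.0
grasp_force: 0.0
```

```bash
cat > st.py <<'E'
from h import *
s=observe(); th=np.radians(14.53);M=np.array([[np.cos(th),-np.sin(th)],[np.sin(th),np.cos(th)]])
Rt=R.from_quat(s["tool_rot"]).as_matrix(); Ml=np.eye(3); Ml[:2,:2]=M.T
print("local mm",((s["position"][:2]-[.5344,-.2228])@M*1e3).round(1),(s["position"][2]*1e3).round(1),"axes\n",(Ml@Rt).round(3),"F",(Ml@s["ft_force"]).round(1),"q",s["joint_pos"].round(2),"t",s["t"])
E
python3 st.py
python3 - <<'E'
from h import *
im,d,P,T,f,i=cam("wrist"); save(im,"w6",1.4)
E
```

```text
local mm [-129.5    1. ] 124.9 axes
 [[ 0.944 -0.005  0.329]
 [-0.006 -1.     0.001]
 [ 0.329 -0.003 -0.944]] F [-0.3 -0.4  0.4] q [ 1.05 -0.03 -0.38  2.15 -0.37  0.84 -0.43] t 16.1
```

View pics/w6.png

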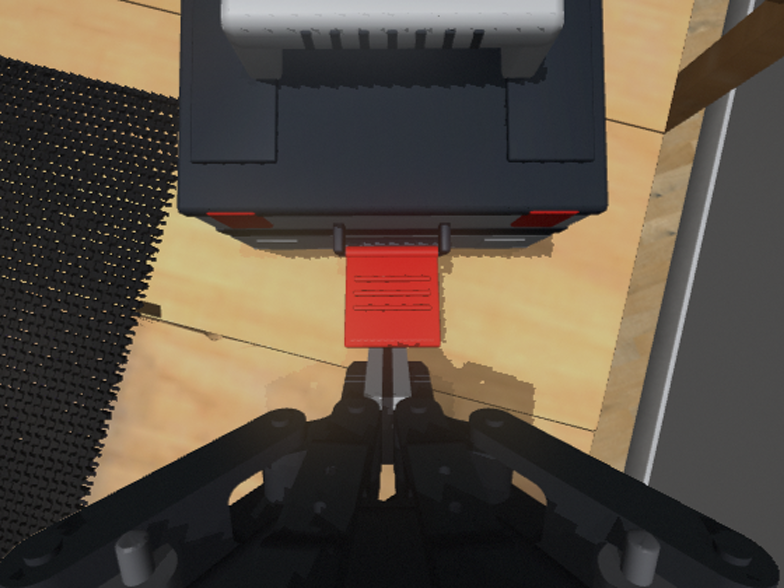

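Wrist view: the clip flap at (392,295) is centred ahead of the closed fingertips, with the hinge lugs at (338,238) and (445,238). Next I swing it down.

Request:
play_rows(slide=[[0.042,0.011,-0.107],[0.042,0.011,-0.107],[0,0,-0.047],[0,0,-0.047],[0,0,-0.047],[0,0,-0.047],[-0.0097,-0.0025,-0.047],[-0.0065,-0.0017,-0.047]], angular=[[0,0,0],[0,0,0],[0,0,0],[0,0,0],[0,0,0],[0,0,0],[0,0,0],[0,0,0]])

```text
t: 16.95
position: [0.4223, -0.2514, 0.0521]
tool_rot: [0.978, 0.124, 0.165, -0.021]
ft_force: [-0.2, 0.3, 0.6]
opening: -0.0001
grasp_force: 0.2
```

```bash
python3 st.py
```

```text
local mm [-115.7    0.5] 52.1 axes
 [[ 0.944 -0.     0.329]
 [-0.    -1.    -0.   ]
 [ 0.329  0.    -0.944]] F [-0.1  0.3  0.6] q [ 1.02  0.11 -0.4   2.2  -0.36  0.65 -0.42] t 16.95
```

Request:
play_rows(slide=[[0.0097,0.0025,-0.023],[0.0142,0.0037,-0.023],[0.0258,0.0067,-0.027],[0.0323,0.0084,-0.02],[0.0323,0.0084,-0.013],[0.0258,0.0067,-0.0067],[0,0,0]], angular=[[0,0,0],[0,0,0],[0,0,0],[0,0,0],[0,0,0],[0,0,0],[0,0,0]])

```text
t: 17.65
position: [0.4441, -0.2453, 0.0356]
tool_rot: [0.978, 0.125, 0.166, -0.021]
ft_force: [-0.1, 0.7, 0.3]
opening: 0.0001
grasp_force: 0.0
```

```bash
python3 st.py
```

```text
local mm [-93.    0.9] 35.6 axes
 [[ 0.944  0.001  0.329]
 [ 0.001 -1.     0.001]
 [ 0.329 -0.    -0.944]] F [0.1 0.7 0.3] q [ 0.98  0.16 -0.41  2.19 -0.33  0.6  -0.48] t 17.65
```

Request:
play_rows(slide=[[0.0065,0.0017,0],[0.0065,0.0017,0],[0.0065,0.0017,0],[0,0,0]], angular=[[0,0,0],[0,0,0],[0,0,0],[0,0,0]])

```text
t: 18.05
position: [0.4464, -0.245, 0.0356]
tool_rot: [0.978, 0.125, 0.165, -0.021]
ft_force: [0.1, 0.5, 0.4]
opening: -0.0002
grasp_force: 0.1
```

```bash
python3 st.py
python3 - <<'E'
from h import *
im,d,P,T,f,i=cam("scene"); save(im[150:260,270:390],"s7",6)
E
```

```text
local mm [-90.8   0.6] 35.6 axes
 [[ 0.944 -0.     0.329]
 [-0.    -1.     0.   ]
 [ 0.329 -0.    -0.944]] F [0.2 0.5 0.4] q [ 0.98  0.17 -0.41  2.18 -0.32  0.6  -0.49] t 18.05
```

View pics/s7.png

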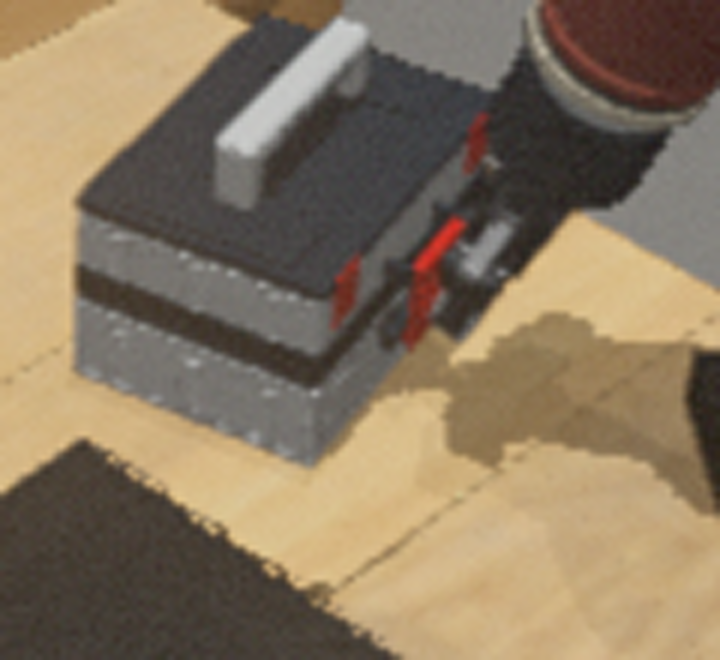

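The clip at (425,285) is nearly vertical, with the fingers just behind it. I keep pushing low.

Request:
play_rows(slide=[[0.0065,0.0017,0],[0.0065,0.0017,0],[0,0,0]], angular=[[0,0,0],[0,0,0],[0,0,0]])

```text
t: 18.4
position: [0.4477, -0.2447, 0.0355]
tool_rot: [0.978, 0.124, 0.165, -0.021]
ft_force: [-5.6, -0.6, 3.2]
opening: -0.0001
grasp_force: 2.6
```

Request:
play_rows(slide=[[0.0065,0.0017,0],[0,0,0]], angular=[[0,0,0],[0,0,0]])

```text
t: 18.6
position: [0.4481, -0.2447, 0.0354]
tool_rot: [0.978, 0.124, 0.165, -0.021]
ft_force: [-9.4, -1.7, 6.7]
opening: -0.0002
grasp_force: 4.7
```

```bash
python3 st.py
```

```text
local mm [-89.1   0.5] 35.4 axes
 [[ 0.945 -0.001  0.327]
 [-0.001 -1.     0.   ]
 [ 0.327 -0.001 -0.945]] F [-9.6  0.7  6.7] q [ 0.97  0.17 -0.41  2.18 -0.32  0.6  -0.5 ] t 18.6
```

Request:
play_rows(slide=[[-0.03,-0.0078,0],[-0.1,-0.026,0.02],[-0.12,-0.031,0.1],[-0.1,-0.026,0.25],[-0.05,-0.013,0.25],[0,0,0.2],[0,0,0],[0,0,0]], angular=[[0,0,0],[0,0,0],[0,0,0],[0,0,0],[0,0,0],[0,0,0],[0,0,0],[0,0,0]])

```text
t: 19.4
position: [0.3896, -0.2601, 0.1592]
tool_rot: [0.978, 0.125, 0.166, -0.02]
ft_force: [-0.4, 0.3, -0.5]
opening: -0.0001
grasp_force: 0.0
```

```bash
python3 st.py
python3 - <<'E'
from h import *
th=np.radians(14.53);M=np.array([[np.cos(th),-np.sin(th)],[np.sin(th),np.cos(th)]])
im,d,P,T,f,i=cam("wrist"); Z=P[...,2]; l=(P[...,:2]-[.5344,-.2228])@M
a=im
red=(im[...,0].astype(int)-im[...,1]>60)&(Z>.02)&(Z<.085)&(abs(l[...,1])<.03); q=np.c_[l[red],Z[red]]*1e3
print(len(q),np.percentile(q,[1,50,99],axis=0).round(1))
for z0 in range(30,84,6):
    k=abs(q[:,2]-z0)<3
    if k.sum()>3: print(z0,k.sum(),np.median(q[k,0]).round(1))
for n,m in dict(top=(abs(Z-.107)<.006),handle=abs(Z-.143)<.006).items():
    nn,L,st,ce=cv2.connectedComponentsWithStats(m.astype(np.uint8)); b=1+st[1:,4].argmax(); r=cv2.minAreaRect(l[L==b].astype(np.float32)*1000); print(n,r,np.median(Z[L==b]))
im2,*_=cam("scene")
A=cv2.resize(a[60:260,180:380],(390,390),interpolation=3); B=cv2.resize(im2[160:240,290:370],(390,390),interpolation=3); save(np.hstack([A,B]),"fin")
E
```

```text
local mm [-149.5    0.2] 159.2 axes
 [[ 0.944 -0.     0.33 ]
 [ 0.    -1.    -0.002]
 [ 0.33   0.002 -0.944]] F [-0.3  0.3 -0.5] q [ 1.09 -0.09 -0.37  2.13 -0.39  0.94 -0.39] t 19.4
538 [[-81.2 -22.5  54.7]
 [-78.9  -1.1  78.4]
 [-75.3  20.6  80.5]]
54 35 -80.9
60 35 -80.5
66 21 -80.6
78 447 -78.3
top ((-17.34093475341797, -0.7431259155273438), (97.98698425292969, 181.8860321044922), 0.17353178560733795) 0.10707038327085841
handle ((-2.9048147201538086, -0.7538566589355469), (120.30072784423828, 17.153446197509766), 89.88491821289062) 0.1422642257273942
```

View pics/fin.png

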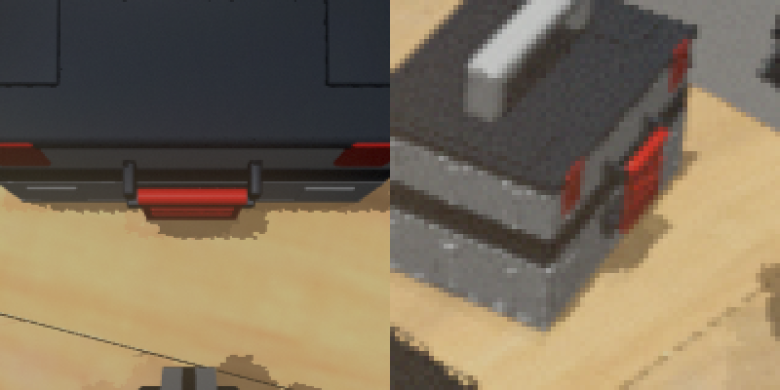

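The picture shows the clip hanging vertical at (645,180), with its outer face at x≈-80.7 mm from top to bottom. The case front edge is unmoved at -66 mm, so I'm handing in.

```bash
python3 -c "
from bench import *
print(close_job())"
```

```text
the job is handed in; nothing more can be done
None
```

The organiser lid is shut, the handled case is slid home flush on the lugs, the red clip hangs vertical at its stop, and the job was handed in at about 19.5 s; I inferred the hook under the ledge from that stop, as no camera view shows it directly.

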